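# Set the iris of a light base to its index clip and press the lamp button

### The arm

A 6-joint arm with a two-finger parallel gripper is mounted at the origin on a cart in front of the work surface, level with it; the furniture and walls round the work are solid. World frame = base frame: x ahead of the robot, y to its left, z up, the work surface at z = 0. Lengths are in m, angles in rad, forces in N, time in s.
With the tool pointing down it reaches from about 0.375 to 0.975 m from the base axis. Payload 3.8 kg.
Tool frame: the origin (TCP) lies at the very end of the fingers, on their centre line; the grasp point (between the pads) lies 19 mm behind it; z points along the fingers, y is the line along which they close (so a half turn about z gives the same grasp; the last joint's range is limited). The gripper opens to 85 mm and grips with 20 to 120 N. Pads are 22 mm wide; open, the fingers measure 114 mm over their backs; the gripper's body (76 mm by 85 mm) begins 54 mm behind the grasp point. The pads swing forward as they close: fully open they stand 13 mm farther back than shut.
Start: joints at [1.189, 0.264, 1.604, -0, 1.274, -0.037], TCP at [0.228, 0.635, 0.231] pointing down, gripper open.
Joint ranges: [-2.63, 2.63], [-0.94, 2.18], [0.31, 2.57], [-1.31, 4.45], [0, 2.66], [-2.55, 2.55]. Speed limits (rad/s): [2.57, 2.57, 3.14, 3.14, 3.14, 3.14].

### API

Orientations are given as a rotation vector (axis times angle).
In Python, from workcell import read_state, read_camera, calibration, finish_job gives the robot as it stands.
- The arm moves only by the tool step_arm, never from a script. Its argument "commands" is a list of rows, each an object of numbers: "fingers": the gripper's target within -1 to 1 (shut at 1, half-way at 0, fully open at -1); "dx", "dy", "dz": the shift along the tool's x, y, z in m; "roll": the turn about the tool's z in degrees. In form: [{"fingers": .., "dx": .., "dy": .., "dz": .., "roll": ..}, ...]. A call has 1 to 8 rows; each row is the pose to reach, as a shift and turn from the pose commanded when the call began, along the tool's axes at that moment; what a row does not reach only later rows make up. A row lasts 1/8 s, in which the tool goes at most 62.5 mm and 10.7 degrees, less where a joint would pass 70% of its speed; a pose out of reach is approached as far as the arm can. A call with a gripper value outside its range is refused whole. The fingers move at their own pace and stop on an object; "squeeze" is the grip in N (left out, the last holds). Time passes only in rows, so rows that repeat a pose let the fingers close. It gives the time, the measured TCP pose, the force, the opening and the grip force at its end, in the units of the state.
- read_state(): the state, without advancing time (a new reading comes with each control period).
- read_camera(name): name is "scene" or "side" or "wrist"; returns (picture, depth): 400x640x3 uint8, blue, green, red; 400x640 float32, m along the optical axis (not along the pixel's ray), 0 where there is no reading.
- calibration(name): a dict with "intrinsics" (3x3 intrinsics, pixels), "k1" (the pictures are not rectified: a ray, as slopes to the right and down, at radius r is drawn at 1 + k1 r^2 times it, then the intrinsics apply), "world_to_cam" (4x4, takes a point from world to camera coordinates). Camera axes: x right, y up, looking along -z (the intrinsics and any distortion apply to the point x, -y, -z); pixel columns grow to the right and rows downward; lengths in m; the calibration is good to about 2 mm. A picture is of the moment at which its call begins: read the wrist's pose just before it. calibration takes no time and is no camera call; for the wrist camera it gives the pose at the moment of the call.
- finish_job(): hands the job in; it is judged then, once.
The state is a dict: "time": time; "q": joint angles; "joint_vel": joint speeds; "joint_torque": joint torques, N m; "tool_pos": TCP position; "tcp_rot": TCP orientation; "wrist_force": force on the tool from outside, world axes, zero at the start; "torque": the same for the moment, N m; "width": opening from 0.0 (shut) to 1.0 (fully open); "grip_force": force on a finger pad.
Only numpy, scipy, OpenCV 4.12 (cv2) and the standard library are available. Lean on these libraries where they do the work, as an engineer would, in place of code of your own. Each camera call takes 0.05 s, during which the arm holds its last target. There are 200 camera calls.

### The job

Get the light base ready for viewing the dish: with a fingertip, push the upright tab of the iris lever around its arc until the lever's pointer stands at the small index clip on the scale, then press the lamp button at the right of the ring fully in and let it go. Push only: do not pinch the tab, do not press the button before the iris is set, do not shift the index clip, and leave the dish and the things lying round the base where they are.

Things in the scene. Friction and masses are not known exactly. Their poses are not given: they have to be found in the camera images.
- light_base: pale grey flat box fixed to the worktop, 275 x 290 mm, top face 55 mm above the worktop. Origin: on the worktop, under the vertical axis of the iris ring; z up, -x its front with the scale (towards the robot, turned by up to 0.3 rad), +y its left seen from the robot. It reaches from x = -165 to +110 mm, 145 mm to either side. The black iris ring (outer radius 70 mm, top 68 mm up) turns about this z axis.
- iris_ring (a joint): angle of the iris ring and its lever, rad: 0 points straight to the front (base -x), positive towards the right; at angle a the lever points along (-cos a, -sin a) in the base frame. Stops at -1.1 and 1.1. It starts negative (left) and stays where it is left: friction of about 0.18 N m (2 N at the tab), no spring.
- tab_top (a point): centre of the top of the upright black tab on the lever. The tab is a plate 10 mm thick along the arc, 18 mm long radially, centred 103 mm from the ring's axis; it stands 66 to 106 mm above the worktop, on the lever arm (14 mm wide, top 66 mm up). Push its left face to move the lever right, its right face to move it back. Axes: x along the lever to the ring's axis, y to the left along the arc.
- pointer_tip (a point): the point of the lever's pointer, 125 mm from the ring's axis, 61 mm above the worktop
- index_clip (a joint): angle of the index clip on the scale, rad, counted like the angle of the iris ring: the pointer stands at the clip when the two angles are equal. It lies between 0.05 and 0.7 and must stay where it is.
- index_tip (a point): the point at which the index clip's tip aims, 125 mm from the ring's axis, where the pointer tip belongs. The clip is a small dark steel block with a point towards the ring, 12 mm wide, from 128 to 149 mm from the axis, top 65 mm above the worktop.
- lamp_button (a joint): travel of the lamp button, m: 0 out, 0.006 fully in; a spring pushes it back out, fully in takes 5 N
- lamp_button_top (a point): centre of the top of the round lamp button (26 mm across, pressed straight down), on top of the light base to the right of the ring
- dish: the clear round petri dish (68 mm across, 14 mm high) lying on the glass in the middle of the iris ring; a bystander, origin at the centre of its underside
- timer: small white timer lying to the right of the light base, 70 x 62 x 20 mm; a bystander, origin at the centre of its underside
- tape_roll: roll of tape lying to the left of the light base, 60 mm across, 19 mm high; a bystander, origin at the centre of its underside
- marker: marker pen lying behind the light base, 132 mm long, 14 mm thick; a bystander, origin at the centre of its underside

How it is judged:
On the way, in this order (a step that is already met when the one before it is completed fails the run):
1. the iris lever's pointer stands at the index clip (horizontal distance between pointer_tip and index_tip below 0.006 m and value of joint lamp_button below 0.002 m), for 0.3 s.
2. the lamp button is pressed in, with the iris set (horizontal distance between pointer_tip and index_tip below 0.006 m and value of joint lamp_button above 0.0042 m), for 0.05 s.
At the end, for the whole second after the job is handed in: the pointer tip stands within 6 mm (about 0.05 rad) of the index clip's point, at rest, and the lamp button has been pressed in and is out again (all of step 1 and velocity of joint iris_ring between -0.03 and 0.03 rad/s); the robot touches nothing.
It fails at once if the tab is pinched (both of its faces are touched with force at once) (contact force between the fingers and iris_ring_c0 above 1 N and contact force between the fingers and iris_ring_c1 above 1 N).
It fails at once if the lamp button is pressed while the iris is not set (horizontal distance between pointer_tip and index_tip above 0.008 m and value of joint lamp_button above 0.003 m).
It fails at once if the index clip is shifted (distance of index_tip from where it was at the start of the episode above 0.004 m).
It fails at once if the dish or another bystander is shifted or lifted (distance of any of dish, timer, tape_roll, marker from where it was at the start of the episode above 0.012 m).
It also fails if it takes over 53 s, if anything falls off the work surface, if the arm or the gripper's body presses on something with over 40 N, if the wrist force passes 120 N, or if a joint passes its speed limit or range.

## Working session

There is one attempt and no reset: what is moved stays moved. The work goes in short steps, Python scripts to look and compute and a tool call to move; the robot and the scene stay as the last step left them, time stands still between calls to the robot, and variables do not carry over. Pictures are saved under pics/ and viewed, at most 10 in all, crops included, and the job is handed in when it is done.

Besides the shell and the picture viewer there is one more tool, called after "Request:" as name(argument=value, ...) on one line, values as JSON. step_arm: Moves the arm, as the interface text tells. Its arguments: {"type":"object","properties":{"commands":{"type":"array","items":{"type":"object","properties":{"fingers":{"type":"number"},"dx":{"type":"number"},"dy":{"type":"number"},"dz":{"type":"number"},"roll":{"type":"number"}}}},"squeeze":{"type":"number"}},"required":["commands"]}

```bash
mkdir -p pics
cat > h.py <<'E'
import numpy as np,cv2
from workcell import *
def ray(name,uv,cal=None):
    c=cal or calibration(name);K=np.array(c["intrinsics"]);M=np.array(c["world_to_cam"])
    p=np.array([(uv[0]-K[0,2])/K[0,0],(uv[1]-K[1,2])/K[1,1]]);s=p.copy()
    for _ in range(20): s=p/(1+c["k1"]*(s@s))
    R=M[:3,:3];o=-R.T@M[:3,3];return o,R.T@np.array([s[0],-s[1],-1])
def onz(name,uv,z,cal=None):
    o,d=ray(name,uv,cal);return o+d*(z-o[2])/d[2]
def proj(name,P,cal=None):
    c=cal or calibration(name);K=np.array(c["intrinsics"]);M=np.array(c["world_to_cam"])
    p=M[:3,:3]@P+M[:3,3];s=np.array([p[0],-p[1]])/-p[2];s=s*(1+c["k1"]*(s@s))
    return s*[K[0,0],K[1,1]]+[K[0,2],K[1,2]]
E
python3 - <<'E'
from h import *
s=read_state();print({k:np.round(v,3) for k,v in s.items()})
for n in("scene","side"):
    im,d=read_camera(n);cv2.imwrite(f"pics/{n}0.png",im);np.save(f"pics/{n}0.npy",d)
    o,_=ray(n,(320,200));print(n,o)
E
```

```text
{'time': np.float64(0.0), 'q': array([ 1.189,  0.265,  1.605,  0.   ,  1.274, -0.037]), 'joint_vel': array([ 0.001,  0.   , -0.   ,  0.   ,  0.002, -0.001]), 'joint_torque': array([-2.0000e-03, -5.1511e+01, -3.6731e+01,  0.0000e+00,  1.3000e-02,
       -0.0000e+00]), 'tool_pos': array([0.228, 0.635, 0.23 ]), 'tcp_rot': array([-5.390e-01, -3.095e+00,  3.000e-03]), 'wrist_force': array([0.058, 0.091, 0.203]), 'torque': array([-0.018, -0.018, -0.006]), 'grip_force': np.float64(0.0), 'width': np.float64(1.003)}
scene [-0.00522125 -0.29861247  0.90506699]
side [ 0.56980464 -0.96039843  0.95913981]
```

View pics/scene0.png

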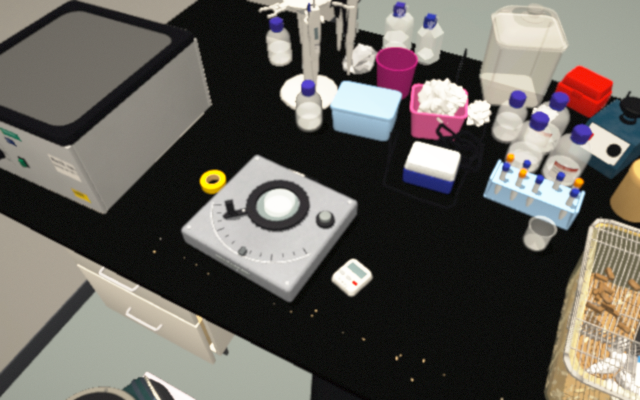

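View pics/side0.png

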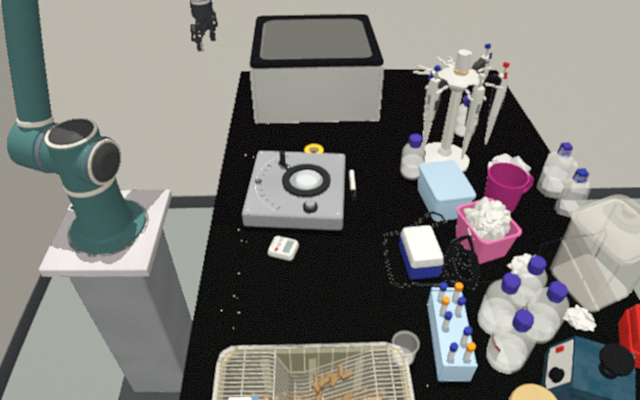

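The scene view shows the ring at about (278,205), the tab at (232,208), the clip at (242,251) and the button at (325,218). The side view has the ring at (306,180), the tab at (283,158) and the button at (310,207).

Run:
```python
from h import *
for n,r,b,c in(("scene",(278,205),(325,218),(242,251)),("side",(306,180),(310,207),(261,181))):
    for t,uv,z in(("ring",r,.068),("btn",b,.065),("clip",c,.065)): print(n,t,onz(n,uv,z).round(4))
a=cv2.imread("pics/scene0.png")[150:305,175:365];b=cv2.imread("pics/side0.png")[140:240,235:360]
cv2.imwrite("pics/ca.png",cv2.resize(a,None,fx=4,fy=3.8,interpolation=cv2.INTER_CUBIC) if 0 else cv2.resize(a,(760,620-22),interpolation=cv2.INTER_CUBIC))
# base top: bright grey contour
im=cv2.imread("pics/scene0.png");hsv=cv2.cvtColor(im,cv2.COLOR_BGR2HSV)
g=((hsv[...,2]>110)&(hsv[...,1]<50)).astype(np.uint8);m=np.zeros_like(g);m[140:305,175:365]=g[140:305,175:365]
cs,_=cv2.findContours(m,0,2);k=max(cs,key=cv2.contourArea);q=cv2.approxPolyDP(cv2.convexHull(k),6,True)[:,0]
for u in q: print(u,onz("scene",u,.055).round(3))
```

```text
scene ring [0.5615 0.1087 0.068 ]
scene btn [0.5779 0.0008 0.065 ]
scene clip [0.4246 0.1142 0.065 ]
side ring [0.5656 0.1036 0.068 ]
side btn [ 0.5752 -0.0066  0.065 ]
side clip [0.4362 0.1066 0.065 ]
[256 155] [0.683 0.244 0.055]
[356 202] [ 0.657 -0.037  0.055]
[289 299] [ 0.377 -0.023  0.055]
[182 232] [0.412 0.262 0.055]
```

View pics/ca.png

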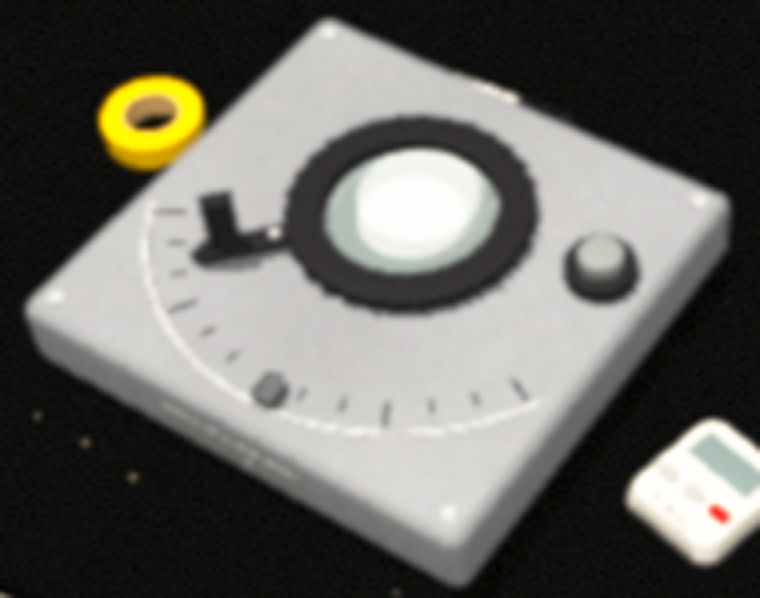

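Clear view: the tab base is at about pixel (231,213) and the clip at (242,251). I'll move over the base for a close look.

Request:
step_arm(commands=[{"dx":-0.024,"dy":-0.05,"dz":-0.03,"fingers":1},{"dx":-0.048,"dy":-0.1,"dz":-0.06,"fingers":1},{"dx":-0.072,"dy":-0.15,"dz":-0.09,"fingers":1},{"dx":-0.097,"dy":-0.2,"dz":-0.1,"fingers":1},{"dx":-0.121,"dy":-0.249,"dz":-0.1,"fingers":1},{"dx":-0.17,"dy":-0.275,"dz":-0.11,"fingers":1},{"dx":-0.22,"dy":-0.3,"dz":-0.12,"fingers":1},{"dx":-0.27,"dy":-0.325,"dz":-0.12,"fingers":1}])

```text
invalid input
```

Request:
step_arm(commands=[{"dx":-0.05,"dy":-0.025,"fingers":1},{"dx":-0.1,"dy":-0.05,"fingers":1},{"dx":-0.14,"dy":-0.075,"fingers":1},{"dx":-0.14,"dy":-0.075,"fingers":1},{"dx":-0.14,"dy":-0.075,"fingers":1}])

```text
invalid input
```

Run:
```python
from h import *
from scipy.spatial.transform import Rotation as Ro
s=read_state();print(s["time"],s["tool_pos"],Ro.from_rotvec(s["tcp_rot"]).as_matrix().round(3),s["width"])
c=calibration("wrist");im,d=read_camera("wrist");cv2.imwrite("pics/w1.png",im);np.save("pics/w1.npy",d);np.save("pics/w1c.npy",c,allow_pickle=True)
print(ray("wrist",(320,200),c))
```

```text
0.1 [0.22789457 0.6346458  0.23007792] [[-0.941  0.338 -0.001]
 [ 0.338  0.941 -0.002]
 [ 0.    -0.002 -1.   ]] 1.001857366716744
(array([0.14956075, 0.66382795, 0.3724033 ]), array([ 0.30431764, -0.1109569 , -0.94608834]))
```

View pics/w1.png

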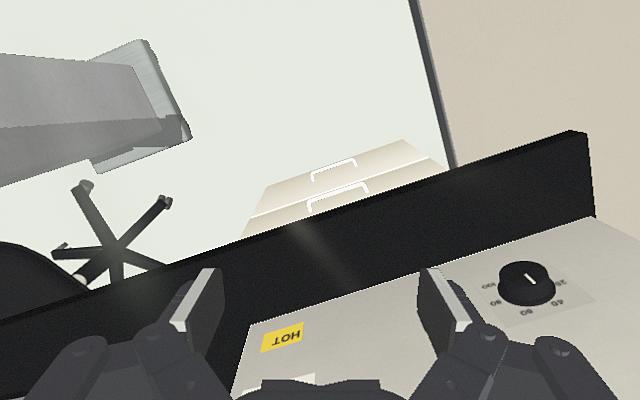

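The arm didn't move because the rows were refused. The picture shows the start pose beside the box: the HOT label is at (283,338) and the fingers are open. I'll retry with all fields given.

Request:
step_arm(commands=[{"dx":-0.024,"dy":-0.05,"dz":-0.03,"roll":0,"fingers":1},{"dx":-0.048,"dy":-0.1,"dz":-0.06,"roll":0,"fingers":1},{"dx":-0.072,"dy":-0.15,"dz":-0.09,"roll":0,"fingers":1},{"dx":-0.097,"dy":-0.2,"dz":-0.1,"roll":0,"fingers":1},{"dx":-0.121,"dy":-0.249,"dz":-0.1,"roll":0,"fingers":1},{"dx":-0.17,"dy":-0.275,"dz":-0.11,"roll":0,"fingers":1},{"dx":-0.22,"dy":-0.3,"dz":-0.12,"roll":0,"fingers":1},{"dx":-0.27,"dy":-0.325,"dz":-0.12,"roll":0,"fingers":1}], squeeze=20)

```text
time: 1.15
tool_pos: [0.3735, 0.2369, 0.3524]
tcp_rot: [0.538, 3.093, 0.003]
wrist_force: [0.6, 0.6, -0.7]
width: -0.003
grip_force: 0.0
```

Request:
step_arm(commands=[{"dx":-0.05,"dy":-0.025,"dz":0,"roll":0,"fingers":1},{"dx":-0.1,"dy":-0.05,"dz":0,"roll":0,"fingers":1},{"dx":-0.14,"dy":-0.075,"dz":0,"roll":0,"fingers":1},{"dx":-0.14,"dy":-0.075,"dz":0,"roll":0,"fingers":1},{"dx":-0.14,"dy":-0.075,"dz":0,"roll":0,"fingers":1}], squeeze=20)

```text
time: 1.78
tool_pos: [0.4784, 0.1203, 0.3509]
tcp_rot: [-0.54, -3.094, -0.0]
wrist_force: [0.0, -0.1, -0.3]
width: -0.0
grip_force: 0.0
```

Run:
```python
from h import *
from scipy.spatial.transform import Rotation as Ro
s=read_state();print(s["time"],s["tool_pos"],Ro.from_rotvec(s["tcp_rot"]).as_matrix().round(3),s["width"])
c=calibration("wrist");im,d=read_camera("wrist");cv2.imwrite("pics/w2.png",im);np.save("pics/w2.npy",d);np.save("pics/w2c.npy",c,allow_pickle=True)
print(ray("wrist",(320,200),c))
```

```text
1.775 [0.47839936 0.12034991 0.35089461] [[-0.941  0.339 -0.001]
 [ 0.339  0.941  0.   ]
 [ 0.001 -0.    -1.   ]] -0.0002604348969162121
(array([0.40013222, 0.14925473, 0.4933246 ]), array([ 0.3038385 , -0.10898212, -0.9464718 ]))
```

View pics/w2.png

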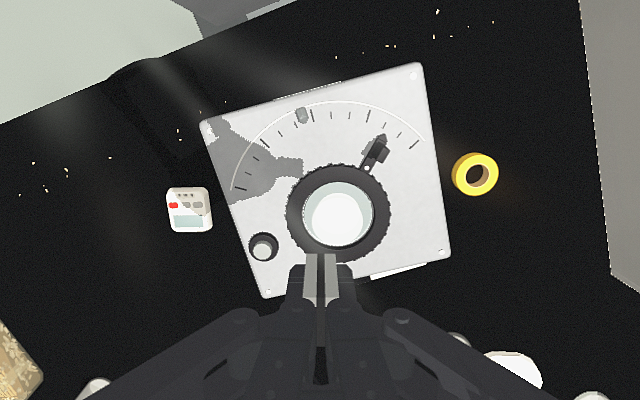

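The close view shows the ring at about (339,213), the tab at (376,153), the pointer at (384,135), the clip at (303,116) and the button at (262,250). I'll cast these onto their planes.

Run:
```python
from h import *
c=np.load("pics/w2c.npy",allow_pickle=True).item();im=cv2.imread("pics/w2.png");d=np.load("pics/w2.npy")
W=lambda uv,z:onz("wrist",uv,z,c)
hsv=cv2.cvtColor(im,cv2.COLOR_BGR2HSV)
# ring outer edge: radial scan from glass centre outwards, last dark pixel
P=[]
for t in np.deg2rad(np.arange(0,360,4)):
    for r in range(62,35,-1):
        u,v=339+r*np.cos(t),213+r*np.sin(t)
        if hsv[int(round(v)),int(round(u)),2]<90: P.append(W((u,v),.066)[:2] if r<58 and v<248 else [np.nan]*2);break
P=np.array(P);P=P[~np.isnan(P[:,0])]
for _ in range(4):
    A=np.c_[2*P,np.ones(len(P))];x=np.linalg.lstsq(A,(P**2).sum(1),rcond=None)[0];R=np.sqrt(x[2]+x[:2]@x[:2])
    e=abs(np.hypot(*(P-x[:2]).T)-R);P=P[e<max(.0015,2*np.median(e))]
print("ring",x[:2],R,len(P),e.mean());C=x[:2]
def ang(p): v=p[:2]-C;return np.hypot(*v).round(4),np.arctan2(-v[1],-v[0]).round(4)
# clip blob
roi=im[100:130,290:316].astype(int);g=roi.mean(2);m=((g<150)&(g>60)).astype(np.uint8)
n,l,st,ce=cv2.connectedComponentsWithStats(m);i=1+st[1:,4].argmax();cl=ce[i]+[290,100];print("clip px",cl,st[i],W(cl,.062),ang(W(cl,.062)))
ys,xs=np.where(l==i);Q=np.array([W((x+290,y+100),.065)[:2] for x,y in zip(xs,ys)]);a=np.hypot(*(Q-C).T);print("clip radii",a.min(),a.max())
# tab/pointer blob
m=(hsv[125:180,355:405,2]<80).astype(np.uint8);n,l,st,ce=cv2.connectedComponentsWithStats(m)
for i in range(1,n): print(st[i],ce[i]+[355,125])
for uv,z in (((385,135),.061),((377,150),.106)): print(uv,W(uv,z),ang(W(uv,z)))
b=W((262,250),.07);print("btn",b,ang(b))
def hgt(u,v):
    o,r=ray("wrist",(u,v),c);return (o+r*d[v,u])[2].round(4)   # r has unit depth
for t,u in dict(btn=(261,251),btn2=(264,249),top=(400,230),ring=(300,205),tab=(376,152),clip=(303,114),dish=(338,220)).items(): print(t,hgt(*u))
S=[W(p,.055)[:2] for p in((413,76),(210,128),(267,291),(441,252))];S=np.array(S);print(S,np.diff(S,axis=0))
cv2.imwrite("pics/w2c.png",cv2.resize(im[90:270,240:420],(600,600),interpolation=cv2.INTER_CUBIC))
```

```text
ring [0.56539704 0.11471403] 0.06908166776821877 57 0.0007123242857542164
clip px [298.4   115.075] [ 5  7 11 17 40] [0.42580264 0.11191592 0.062     ] (np.float64(0.1396), np.float64(0.02))
clip radii 0.12898220724835732 0.14767333378210232
[28  9  1  1  1] [383. 134.]
[23 11  1  1  1] [378. 136.]
[25 10  1  1  1] [380. 135.]
[  0  13  33  42 305] [372.53114754 156.04590164]
[30 30  2  2  2] [385.5 155.5]
[ 1 54  1  1  1] [356. 179.]
(385, 135) [0.48537488 0.20546305 0.061     ] (np.float64(0.121), np.float64(-0.8481))
(377, 150) [0.48975693 0.18623858 0.106     ] (np.float64(0.1041), np.float64(-0.7574))
btn [0.57749445 0.00066836 0.07      ] (np.float64(0.1147), np.float64(1.6765))
btn 0.0762
btn2 0.0772
top 0.0553
ring 0.0684
tab 0.0915
clip 0.0655
dish 0.0736
[[ 4.29903076e-01  2.58060665e-01]
 [ 4.03162453e-01  3.63032041e-04]
 [ 6.49117251e-01 -2.41941875e-02]
 [ 6.73579666e-01  2.35298741e-01]] [[-0.02674062 -0.25769763]
 [ 0.2459548  -0.02455722]
 [ 0.02446242  0.25949293]]
```

View pics/w2c.png

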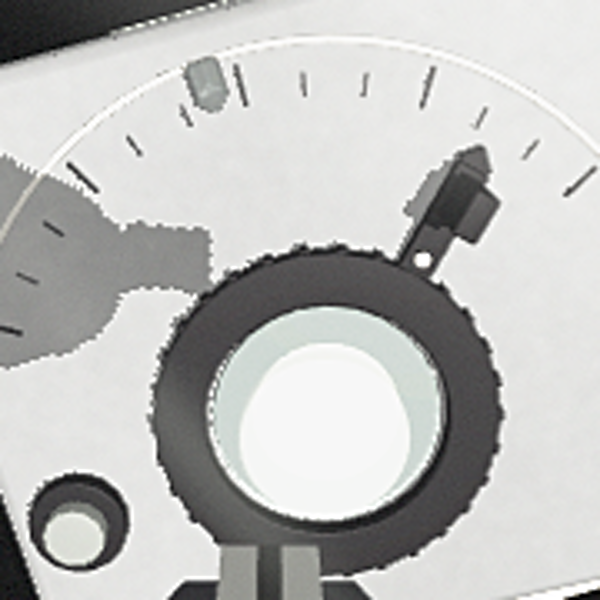

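The crop shows the clip tip at about (209,108) in crop pixels, the pointer tip at (483,150) and the lighter tab top at about (480,215). The fingers are at the bottom, and the button cap is at (74,535).

```bash
cat >> h.py <<'E'
C=np.array([.5654,.1147])
def ang(p): v=p[:2]-C;return np.hypot(*v).round(4),np.arctan2(-v[1],-v[0]).round(4)
def fing(th,off,r=.103):  # finger centre off metres left of the lever centreline
    return C+r*np.array([-np.cos(th),-np.sin(th)])-off*np.array([np.sin(th),-np.cos(th)])
E
python3 - <<'E'
from h import *
c=np.load("pics/w2c.npy",allow_pickle=True).item()
f=lambda x,y,z:onz("wrist",(240+x*.3,90+y*.3),z,c)
for t,x,y,z in(("cliptip",209,108,.062),("clipblock",208,80,.065),("pointer",485,148,.061),("pivot dot",423,259,.066),("tabtop",478,215,.106),("tabtop if dark",455,195,.106)):print(t,f(x,y,z),ang(f(x,y,z)))
for x in (217,258,283,322): print(f(x,548,.351))
print("btn",f(74,537,.077))
print(fing(-.83,.03),fing(0.02,.0))
E
```

```text
cliptip [0.43586239 0.11376626 0.062     ] (np.float64(0.1295), np.float64(0.0072))
clipblock [0.42608065 0.11722316 0.065     ] (np.float64(0.1393), np.float64(-0.0181))
pointer [0.4848678  0.20626463 0.061     ] (np.float64(0.1219), np.float64(-0.8494))
pivot dot [0.51651754 0.17131624 0.066     ] (np.float64(0.0748), np.float64(-0.8586))
tabtop [0.49721319 0.19165367 0.106     ] (np.float64(0.1028), np.float64(-0.8457))
tabtop if dark [0.48791448 0.18619724 0.106     ] (np.float64(0.1054), np.float64(-0.7452))
[0.46864858 0.11729209 0.351     ]
[0.47058593 0.12267886 0.351     ]
[0.47176773 0.12596345 0.351     ]
[0.4736122  0.13108774 0.351     ]
btn [0.57618536 0.00273199 0.077     ]
[0.51802574 0.2109532 ] [0.4624206  0.11264014]
```

Request:
step_arm(commands=[{"dx":-0.004,"dy":0.05,"dz":0.04,"roll":10,"fingers":1},{"dx":-0.008,"dy":0.1,"dz":0.07,"roll":20,"fingers":1},{"dx":-0.008,"dy":0.1,"dz":0.12,"roll":29,"fingers":1},{"dx":-0.008,"dy":0.1,"dz":0.17,"roll":29,"fingers":1},{"dx":-0.008,"dy":0.1,"dz":0.21,"roll":29,"fingers":1},{"dx":-0.008,"dy":0.1,"dz":0.21,"roll":29,"fingers":1}], squeeze=20)

```text
time: 2.58
tool_pos: [0.516, 0.2119, 0.1375]
tcp_rot: [-1.291, -2.857, 0.009]
wrist_force: [-0.1, -0.3, 0.4]
width: -0.003
grip_force: 0.0
```

Run:
```python
from h import *
from scipy.spatial.transform import Rotation as Ro
s=read_state();print(s["time"],s["tool_pos"],Ro.from_rotvec(s["tcp_rot"]).as_matrix().round(3))
im,d=read_camera("wrist");cv2.imwrite("pics/w3.png",im)
```

```text
2.575 [0.51595672 0.21185824 0.13751879] [[-0.661  0.75  -0.008]
 [ 0.75   0.661 -0.003]
 [ 0.003 -0.008 -1.   ]]
```

View pics/w3.png

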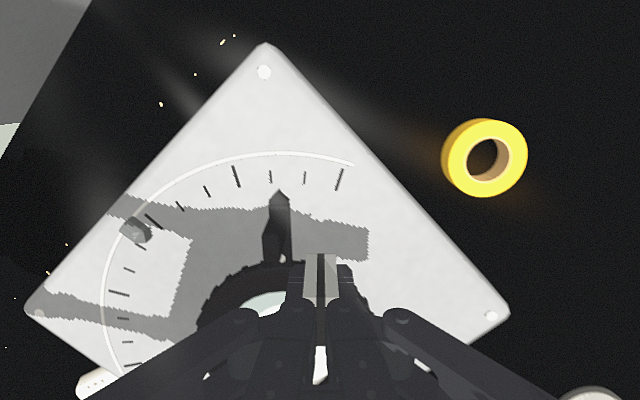

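The fingertip is right of the tab in the picture, which is its left side, with a clear gap; the tab is at about (280,240). I'll lower and push part of the arc.

Request:
step_arm(commands=[{"dx":0,"dy":0,"dz":0.035,"roll":0,"fingers":1},{"dx":0,"dy":0,"dz":0.055,"roll":0,"fingers":1},{"dx":-0.001,"dy":-0.008,"dz":0.055,"roll":0,"fingers":1},{"dx":-0.0015,"dy":-0.015,"dz":0.055,"roll":0,"fingers":1},{"dx":-0.0009,"dy":-0.0257,"dz":0.055,"roll":-5.7,"fingers":1},{"dx":-0.0013,"dy":-0.0361,"dz":0.055,"roll":-11.5,"fingers":1},{"dx":-0.0027,"dy":-0.0464,"dz":0.055,"roll":-17.2,"fingers":1},{"dx":-0.0051,"dy":-0.0566,"dz":0.055,"roll":-22.9,"fingers":1}], squeeze=20)

```text
time: 3.62
tool_pos: [0.4822, 0.1714, 0.089]
tcp_rot: [0.698, 3.06, 0.006]
wrist_force: [-0.1, 2.4, 0.3]
width: 0.006
grip_force: 1.3
```

Run:
```python
from h import *
from scipy.spatial.transform import Rotation as Ro
s=read_state();print(s["time"],s["tool_pos"],Ro.from_rotvec(s["tcp_rot"]).as_matrix().round(3),ang(s["tool_pos"]))
c=calibration("wrist");im,d=read_camera("wrist");cv2.imwrite("pics/w4.png",im);np.save("pics/w4c.npy",c,allow_pickle=True)
```

```text
3.625 [0.48215978 0.1714263  0.08899781] [[-0.901  0.434  0.004]
 [ 0.434  0.901  0.003]
 [-0.003  0.004 -1.   ]] (np.float64(0.1007), np.float64(-0.5982))
```

View pics/w4.png

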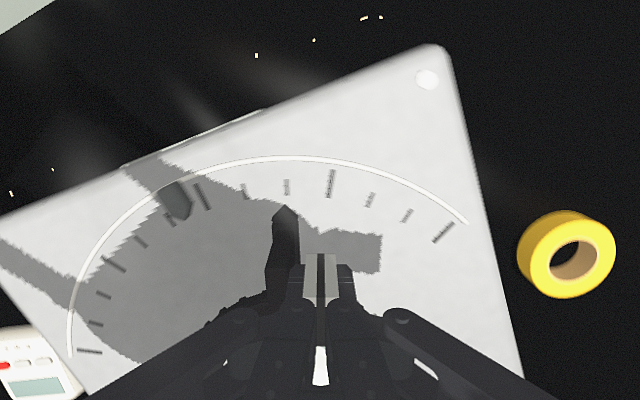

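Contact is made. The pointer tip is at about (284,206) and the clip tip at about (186,219), well short of the clip. I'll measure both angles.

Run:
```python
from h import *
c=np.load("pics/w4c.npy",allow_pickle=True).item()
for t,uv,z in(("ptr",(284.5,205.5),.061),("cliptip",(186,219),.062),("clipback",(171,184),.065)):
    p=onz("wrist",uv,z,c);print(t,p,ang(p))
s=read_state();print(s["time"],s["tool_pos"],ang(s["tool_pos"]),s["wrist_force"])
```

```text
ptr [0.45435231 0.16497236 0.061     ] (np.float64(0.1219), np.float64(-0.4251))
cliptip [0.4380257  0.11433708 0.062     ] (np.float64(0.1274), np.float64(0.0028))
clipback [0.41801707 0.11963247 0.065     ] (np.float64(0.1475), np.float64(-0.0335))
3.675 [0.48139919 0.17034529 0.08873515] (np.float64(0.1008), np.float64(-0.5851)) [-0.16850394  0.83329888  0.63997715]
```

Request:
step_arm(commands=[{"dx":0.0006,"dy":-0.0073,"dz":0,"roll":-4,"fingers":1},{"dx":0.0007,"dy":-0.0146,"dz":0,"roll":-8,"fingers":1},{"dx":0.0002,"dy":-0.022,"dz":0,"roll":-12,"fingers":1},{"dx":-0.0008,"dy":-0.0292,"dz":0,"roll":-16,"fingers":1},{"dx":-0.0022,"dy":-0.0364,"dz":0,"roll":-20,"fingers":1},{"dx":-0.0022,"dy":-0.0364,"dz":0,"roll":-20,"fingers":1},{"dx":-0.0022,"dy":-0.0364,"dz":0,"roll":-20,"fingers":1}], squeeze=20)

```text
time: 4.55
tool_pos: [0.4678, 0.1369, 0.0872]
tcp_rot: [0.163, 3.136, 0.0]
wrist_force: [0.2, 0.2, 0.0]
width: 0.001
grip_force: 0.0
```

Run:
```python
from h import *
from scipy.spatial.transform import Rotation as Ro
s=read_state();print(s["time"],s["tool_pos"],Ro.from_rotvec(s["tcp_rot"]).as_matrix().round(3),ang(s["tool_pos"]))
c=calibration("wrist");im,d=read_camera("wrist");np.save("pics/w5c.npy",c,allow_pickle=True);cv2.imwrite("pics/w5.png",im)
cv2.imwrite("pics/w5c.png",cv2.resize(im[150:290,200:380],(720,560),interpolation=cv2.INTER_CUBIC))
```

```text
4.55 [0.46778334 0.13686419 0.08724766] [[-0.995  0.104  0.002]
 [ 0.104  0.995  0.   ]
 [-0.002  0.    -1.   ]] (np.float64(0.1001), np.float64(-0.2233))
```

View pics/w5c.png

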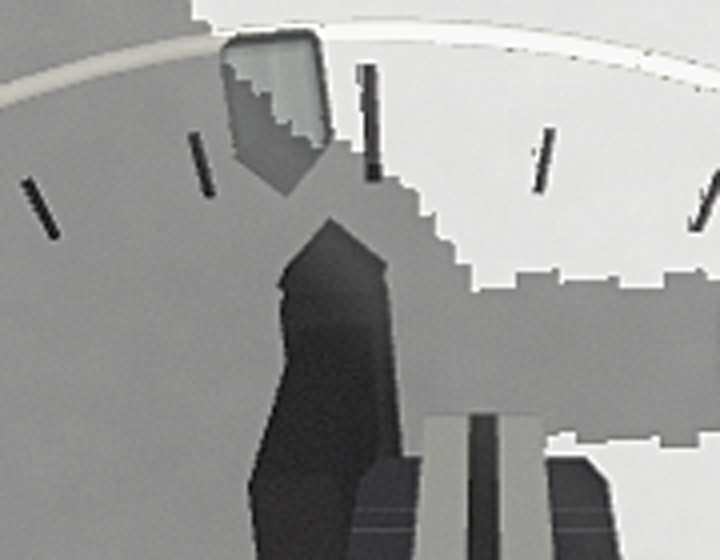

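The pointer tip is at crop (331,220) and the clip tip at (287,193), so a few more degrees remain.

Run:
```python
from h import *
c=np.load("pics/w5c.npy",allow_pickle=True).item()
for t,x,y,z in(("ptr",331,220,.061),("cliptip",287,193,.061),("clipback",276,32,.065),("clip mid front",282,148,.065)):
    p=onz("wrist",(200+x/4,150+y/4),z,c);print(t,p,ang(p))
```

```text
ptr [0.44307864 0.12045588 0.061     ] (np.float64(0.1225), np.float64(-0.047))
cliptip [0.43878629 0.11528104 0.061     ] (np.float64(0.1266), np.float64(-0.0046))
clipback [0.41682377 0.11776899 0.065     ] (np.float64(0.1486), np.float64(-0.0207))
clip mid front [0.43152856 0.11627732 0.065     ] (np.float64(0.1339), np.float64(-0.0118))
```

Request:
step_arm(commands=[{"dx":0,"dy":-0.001,"dz":0,"roll":-0.5,"fingers":1},{"dx":0,"dy":-0.002,"dz":0,"roll":-1,"fingers":1},{"dx":0,"dy":-0.003,"dz":0,"roll":-1.5,"fingers":1},{"dx":0,"dy":-0.004,"dz":0,"roll":-2,"fingers":1},{"dx":0,"dy":-0.0045,"dz":0,"roll":-2,"fingers":1},{"dx":0,"dy":-0.0045,"dz":0,"roll":-2,"fingers":1}], squeeze=20)

```text
time: 5.35
tool_pos: [0.4667, 0.1322, 0.0863]
tcp_rot: [0.106, 3.14, -0.0]
wrist_force: [0.1, 1.0, 1.5]
width: -0.001
grip_force: 0.9
```

Run:
```python
from h import *
s=read_state();print(s["time"],s["tool_pos"],ang(s["tool_pos"]),s["wrist_force"])
c=calibration("wrist");im,d=read_camera("wrist");np.save("pics/w6c.npy",c,allow_pickle=True);cv2.imwrite("pics/w6.png",im)
cv2.imwrite("pics/w6c.png",cv2.resize(im[150:290,200:380],(720,560),interpolation=cv2.INTER_CUBIC))
```

```text
5.35 [0.46667367 0.13222203 0.08627384] (np.float64(0.1003), np.float64(-0.1757)) [0.12445435 0.95110785 1.53159334]
```

View pics/w6c.png

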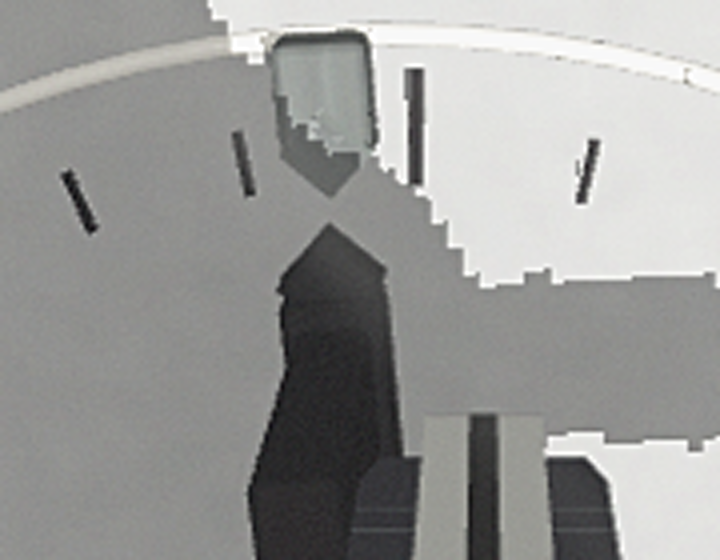

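The pointer tip (329,224) and the clip tip (331,196) now line up. I'll back off, rise and go above the button.

Request:
step_arm(commands=[{"dx":0,"dy":0.01,"dz":0,"roll":0,"fingers":1},{"dx":0,"dy":0.02,"dz":-0.01,"roll":0,"fingers":1},{"dx":0,"dy":0.02,"dz":-0.05,"roll":0,"fingers":1},{"dx":0,"dy":0.02,"dz":-0.1,"roll":0,"fingers":1},{"dx":-0.04,"dy":-0.02,"dz":-0.1,"roll":0,"fingers":1},{"dx":-0.08,"dy":-0.06,"dz":-0.1,"roll":0,"fingers":1},{"dx":-0.1186,"dy":-0.1,"dz":-0.1,"roll":0,"fingers":1},{"dx":-0.1186,"dy":-0.1223,"dz":-0.1,"roll":0,"fingers":1}], squeeze=20)

```text
time: 6.4
tool_pos: [0.5793, 0.0006, 0.187]
tcp_rot: [0.108, 3.138, -0.001]
wrist_force: [-0.5, 0.3, -0.0]
width: -0.001
grip_force: 0.0
```

Run:
```python
from h import *
s=read_state();print(s["time"],s["tool_pos"],s["wrist_force"],s["tcp_rot"])
im0=cv2.imread("pics/scene0.png");im,d=read_camera("scene");cv2.imwrite("pics/s7.png",im)
# button: fresh check of cap centre from first scene + wrist w2: bright blob inside dark collar
c=np.load("pics/w2c.npy",allow_pickle=True).item();w=cv2.imread("pics/w2.png");g=w.mean(2)
dark=(g[230:272,244:284]<110).astype(np.uint8);cs,_=cv2.findContours(dark,0,2);k=max(cs,key=cv2.contourArea)
m=np.zeros_like(dark);cv2.drawContours(m,[k],-1,1,-1);cap=((g[230:272,244:284]>150)&(m>0)).astype(np.uint8)
n,l,st,ce=cv2.connectedComponentsWithStats(cap);i=1+st[1:,4].argmax();p=ce[i]+[244,230]
print("cap",p,st[i],onz("wrist",p,.077,c)," collar",cv2.minEnclosingCircle(k))
wd=np.load("pics/w2.npy");
for uv in ((255,240),(262,237),(272,240),(274,245)):
    o,r=ray("wrist",uv,c);print(uv,(o+r*wd[uv[1],uv[0]]).round(4))
```

```text
6.4 [0.57925934 0.00059939 0.18697965] [-0.54592316  0.29550178 -0.03776081] [ 1.07613848e-01  3.13804723e+00 -1.02495528e-03]
cap [261.6622807  251.09649123] [  9  13  18  17 228] [0.57593382 0.00204693 0.077     ]  collar ((19.11403465270996, 16.134502410888672), 14.929234504699707)
(255, 240) [ 0.5618 -0.0038  0.0661]
(262, 237) [0.5609 0.007  0.0659]
(272, 240) [0.5699 0.0181 0.0655]
(274, 245) [0.5783 0.0175 0.0646]
```

Request:
step_arm(commands=[{"dx":0.003,"dy":0.001,"dz":0.04,"roll":0,"fingers":1},{"dx":0.003,"dy":0.001,"dz":0.08,"roll":0,"fingers":1},{"dx":0.003,"dy":0.001,"dz":0.098,"roll":0,"fingers":1},{"dx":0.003,"dy":0.001,"dz":0.098,"roll":0,"fingers":1},{"dx":0.003,"dy":0.001,"dz":0.098,"roll":0,"fingers":1}], squeeze=20)

```text
time: 7.08
tool_pos: [0.5752, 0.0038, 0.09]
tcp_rot: [0.105, 3.137, -0.0]
wrist_force: [-0.1, 0.9, 1.1]
width: 0.0
grip_force: 0.0
```

Request:
step_arm(commands=[{"dx":0,"dy":-0.001,"dz":0.005,"roll":0,"fingers":1},{"dx":0,"dy":-0.001,"dz":0.009,"roll":0,"fingers":1},{"dx":0,"dy":-0.001,"dz":0.012,"roll":0,"fingers":1},{"dx":0,"dy":-0.001,"dz":0.014,"roll":0,"fingers":1},{"dx":0,"dy":-0.001,"dz":0.014,"roll":0,"fingers":1}], squeeze=20)

```text
time: 7.7
tool_pos: [0.5739, 0.0024, 0.0745]
tcp_rot: [0.106, 3.14, -0.0]
wrist_force: [-0.8, 0.8, 3.1]
width: -0.002
grip_force: 1.4
```

Contact is made at 3 N, partly in. I'll press further, with x pulled back to centre.

Request:
step_arm(commands=[{"dx":-0.001,"dy":0,"dz":0.002,"roll":0,"fingers":1},{"dx":-0.001,"dy":0,"dz":0.004,"roll":0,"fingers":1},{"dx":-0.001,"dy":0,"dz":0.005,"roll":0,"fingers":1},{"dx":-0.001,"dy":0,"dz":0.005,"roll":0,"fingers":1}], squeeze=20)

```text
time: 8.2
tool_pos: [0.5745, 0.0025, 0.0709]
tcp_rot: [-0.106, -3.139, 0.0]
wrist_force: [-5.9, -0.3, 14.2]
width: 0.0
grip_force: 7.0
```

The button is at its stop: 14 N, with the top at 71 mm, which is 77 minus 6. I'll release it and rise clear.

Request:
step_arm(commands=[{"dx":-0.001,"dy":0,"dz":-0.01,"roll":0,"fingers":1},{"dx":-0.001,"dy":0,"dz":-0.04,"roll":0,"fingers":1},{"dx":-0.001,"dy":0,"dz":-0.09,"roll":0,"fingers":1},{"dx":0.04,"dy":0.04,"dz":-0.15,"roll":0,"fingers":1},{"dx":0.08,"dy":0.09,"dz":-0.21,"roll":0,"fingers":1},{"dx":0.1,"dy":0.12,"dz":-0.26,"roll":0,"fingers":1},{"dx":0.1,"dy":0.12,"dz":-0.28,"roll":0,"fingers":1},{"dx":0.1,"dy":0.12,"dz":-0.28,"roll":0,"fingers":1}], squeeze=20)

```text
time: 9.2
tool_pos: [0.4849, 0.1311, 0.3554]
tcp_rot: [0.101, 3.129, 0.005]
wrist_force: [0.8, -0.2, 0.0]
width: 0.0
grip_force: 0.0
```

Run:
```python
from h import *
s=read_state();print(s["time"],s["tool_pos"],s["wrist_force"])
c=calibration("wrist");im,d=read_camera("wrist");cv2.imwrite("pics/w8.png",im)
c6=np.load("pics/w6c.npy",allow_pickle=True).item()
B=np.array([.576,.0025,.077]);u=proj("wrist",B,c).round().astype(int);print("btn px",u)
H=[(lambda o,r:(o+r*d[v,x])[2])(*ray("wrist",(x,v),c)) for x in range(u[0]-5,u[0]+6) for v in range(u[1]-5,u[1]+6) if 0<=v<400 and 0<=x<640]
print("btn height",np.median(H))
# dark (lever) pixels between radius .075 and .122 in front of the ring -> lever angle
A=[];T=[]
for v in range(0,400):
    for x in range(0,640):
        if im[v,x].mean()<70:
            p=onz("wrist",(x,v),.064,c);r,a=ang(p)
            if .108<r<.126 and abs(a)<.3: A.append(a);T.append(r)
print("lever px",len(A),np.median(A),np.mean(A),max(T) if T else 0)
p6=onz("wrist",(200+329/4,150+224/4),.061,c6);q6=onz("wrist",(200+331/4,150+196/4),.061,c6);print(ang(p6),ang(q6))
```

```text
9.2 [0.48487504 0.13107947 0.35535338] [ 0.75775374 -0.21304994  0.03350694]
btn px [227 225]
btn height 0.07671181418981776
lever px 29 0.0127 0.01390344827586207 0.114
(np.float64(0.1226), np.float64(-0.0001)) (np.float64(0.1264), np.float64(-0.0053))
```

Run:
```python
from h import *
c=calibration("wrist");im=cv2.imread("pics/w8.png")
for r,z in((.090,.066),(.112,.063),(.116,.062),(.120,.061),(.132,.065),(.138,.065),(.143,.065)):
    row=[]
    for a in np.arange(-.14,.141,.01):
        u=proj("wrist",np.array([*(C+r*np.array([-np.cos(a),-np.sin(a)])),z]),c)
        row.append(int(cv2.getRectSubPix(im,(1,1),tuple(map(float,u))).mean()))
    print(r,row)
```

```text
0.09 [228, 227, 227, 226, 227, 228, 233, 230, 198, 107, 85, 78, 78, 72, 81, 81, 57, 48, 46, 47, 44, 45, 44, 38, 71, 110, 140, 140, 139]
0.112 [226, 226, 224, 225, 225, 225, 226, 227, 232, 201, 114, 83, 64, 49, 49, 46, 48, 48, 46, 45, 44, 43, 88, 133, 142, 141, 138, 137, 134]
0.116 [227, 227, 227, 227, 228, 228, 228, 227, 231, 221, 165, 85, 64, 68, 67, 64, 61, 59, 57, 54, 57, 78, 127, 165, 157, 147, 144, 139, 133]
0.12 [229, 227, 226, 226, 226, 227, 227, 227, 227, 229, 224, 183, 115, 84, 88, 91, 88, 90, 88, 85, 92, 169, 192, 224, 228, 227, 226, 226, 225]
0.132 [227, 227, 227, 227, 230, 217, 144, 161, 223, 230, 229, 230, 228, 189, 162, 161, 175, 187, 229, 229, 228, 230, 220, 123, 218, 233, 229, 228, 227]
0.138 [226, 226, 226, 226, 230, 215, 138, 166, 228, 238, 168, 157, 179, 178, 177, 172, 178, 173, 140, 141, 202, 231, 216, 162, 202, 228, 227, 227, 228]
0.143 [226, 226, 227, 228, 229, 220, 147, 163, 223, 238, 175, 157, 164, 168, 167, 162, 166, 165, 138, 132, 228, 230, 228, 226, 226, 225, 225, 226, 227]
```

```bash
python3 -c "
from workcell import *
print(finish_job())"
```

```text
the job is handed in; nothing more can be done
None
```

The job is handed in after about 9 s of robot time: the pointer is within about 2 mm of the index clip by the last picture, and the lamp button was pressed to its stop and is back out; I made no separate check on the dish and the things round the base, and no verdict came back.

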